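Lock the T-foot stop into the register rail

TASK

Set up the register rail for the next print: take the stop with the flat bar handle out of its wooden stand, pass its T-shaped foot down through the slot of the steel-topped rail, and turn it a quarter turn so that its foot lies across under the slot and it cannot be pulled out. Leave it standing upright with its collar resting flat on the rail, and leave the round-headed pin in its own stand.

Things in the scene. Friction and masses are not known exactly. Their poses are not given: they have to be found in the camera images.
- toggle_stop: The T-foot stop, 120-195 g. Origin on its axis at underside of its round steel collar (48 mm dia, 6 thick), z up. Wooden bar handle 56 mm along y, 16 along x, 6 to 48 mm above origin: pinch across the 16. Below, a 12 mm round shaft, then from 20 to 30 mm under the origin a steel T-foot 50 mm along y (parallel to the handle), 12 along x. It starts upright in its stand, foot in the stand's slot.
- slot (a point): Centre of the rail's slot at the top of its 8 mm steel plate, 52 mm above the table; z up. Slot 64 mm along y, 24 along x; hollow below, 49 mm deep. With the stop's origin here its collar rests on the plate and the foot, 12 mm clear under it, turns freely either way; 35 mm higher the foot is clear above.
- rail: The fixed register rail: wooden frame 90 (x) x 170 (y) x 52 mm high with a steel plate on top. Origin under its middle on the table, z up. The slot's centre lies 30 mm from the middle toward -y, along the rail's y; a 22 mm round hole, not used here, 50 mm toward +y.
- dowel_pin: Bystander, to be left in its stand: a pin with the same 48 mm steel collar but a round wooden knob, 34 mm dia, and an 18 mm round shank. Origin on its axis at the collar's underside, 40 mm above the table. Each stand is a fixed wooden block 64 x 92 x 40 mm; the two may have changed places. The stop's foot clears its stand when lifted straight up 35 mm.
Mind the look-alikes: they are no part of the job. What is shaped like the toggle_stop but yellow is not meant.

How it is judged:
By the outcome, as a careful person would: the job done as asked, in the order asked, and still so for the second after the job is handed in, with the robot touching nothing.
It also fails if it takes over 38 s, if anything falls off the work surface, if the arm or the gripper's body presses on something with over 40 N, if the wrist force passes 120 N, or if a joint passes its speed limit or range.

ROBOT

A 6-joint arm with a two-finger parallel gripper is mounted at the origin on a cart in front of the work surface, level with it; the furniture and walls round the work are solid. World frame = base frame: x ahead of the robot, y to its left, z up, the work surface at z = 0. Lengths are in mm, angles in degrees, forces in N, time in s.
With the tool pointing down it reaches from about 350 to 850 mm from the base axis. Payload 8.1 kg.
Tool frame: the origin (TCP) lies on the centre line of the jaws, within the pads' length; the fingertips stand 11 mm ahead of it and the grasp point (between the pads) lies 8 mm behind it; z points along the fingers, y is the direction in which the jaws open and shut (so a half turn about z gives the same grasp; the last joint's range is limited). The gripper opens to 85 mm and grips with 20 to 120 N. Pads are 22 mm wide; open, the fingers measure 114 mm over their backs; the gripper's body (76 mm by 85 mm) begins 54 mm behind the grasp point. The pads swing forward as they close: fully open they stand 13 mm farther back than shut.
Start: joints at [58.82, 7.471, 85.268, -0, 87.261, -4.893], TCP at [265.704, 537.965, 242.292] pointing down, gripper open.
Joint ranges: [-169.43, 169.43], [-51.17, 129.36], [1.28, 143.12], [-76.62, 256.62], [0, 156.53], [-152.29, 152.29]. Speed limits (degrees/s): [136.94, 136.94, 159.86, 180, 180, 180].

INTERFACE

Orientations are given as [roll, pitch, yaw] about the fixed x, y, z axes, in that order (R = Rz(yaw) Ry(pitch) Rx(roll)).
In Python, from bench import telemetry, viewer, r gives the robot as it stands.
- The arm moves only by the shell command python3 -m inch 'ROWS' [FORCE]. ROWS is JSON, a list of rows, each a list of 3 entries, a list of its own where there are three numbers: the shift along the tool's x, y, z in cm, then the turn, a rotation vector about the tool's x, y, z in rad, then the opening, from 0 (shut) to 1 (fully open). A call has 1 to 20 rows; each row is the pose to reach, as a shift and turn from the pose commanded when the call began, along the tool's axes at that moment; what a row does not reach only later rows make up. A row lasts 1/10 s, in which the tool goes at most 50 mm and 8.59 degrees, less where a joint would pass 70% of its speed; a pose out of reach is approached as far as the arm can. A call with a gripper value outside its range is refused whole. The fingers move at their own pace and stop on an object; FORCE is the grip in N (left out, the last holds). Time passes only in rows, so rows that repeat a pose let the fingers close. It gives the time, the measured TCP pose, the force and the opening at its end, in the units of the state.
- telemetry.sense(): the state, without advancing time (a new reading comes with each control period).
- viewer.snapshot(name): name is "scene" or "top" or "wrist"; returns the picture (384x512x3 uint8, red, green, blue); there is no depth.
- viewer.camera_model(name): a dict with "fx", "fy", "cx", "cy" (pixels), "dist" ([k1, k2, p1, p2, k3] as OpenCV has them; the pictures are not rectified), "cam_to_world" (4x4, takes a point from camera to world coordinates); the wrist camera has in their place "mount" (4x4, takes a point from camera to tool coordinates, whose origin is the TCP and whose axes are the flange's). Camera axes: x right, y down, z forward; pixel columns grow to the right and rows downward; lengths in mm; the calibration is good to about 2 mm. A picture is of the moment at which its call begins: read the wrist's pose just before it. camera_model takes no time and is no camera call.
- r.hand_in(): hands the job in, once; it reports no verdict.
The state is a dict: "time": time; "joint_pos": joint angles; "qd": joint speeds; "joint_efforts": joint torques, N m; "tool_pos": TCP position; "tcp_rot": TCP orientation; "ft_force": force on the tool from outside, world axes, zero at the start; "wrist_torque": the same for the moment, N m; "finger_gap": finger opening in mm.
Only numpy, scipy, OpenCV 4.12 (cv2) and the standard library are available. Lean on these libraries where they do the work, as an engineer would, in place of code of your own. Each camera call takes 0.05 s, during which the arm holds its last target.

## Working session

There is one attempt and no reset: what is moved stays moved. The work goes in short steps, Python scripts to look and compute and a shell command to move; the robot and the scene stay as the last step left them, time stands still between calls to the robot, and variables do not carry over. Pictures are saved under pics/ and viewed, and the job is handed in when it is done.

```bash
ls; mkdir -p pics; python3 - <<'E'
from bench import telemetry, viewer, r
import cv2
print(telemetry.sense())
for n in ("scene","top"):
    im=viewer.snapshot(n); cv2.imwrite(f"pics/{n}0.png",cv2.cvtColor(im,cv2.COLOR_RGB2BGR))
    print(n,viewer.camera_model(n))
print(viewer.camera_model("wrist"))
E
```

```text
pics
{'time': 0.0, 'joint_pos': array([ 5.88220653e+01,  7.51426372e+00,  8.53299221e+01,  1.58509600e-03,
        8.72616350e+01, -4.89245712e+00]), 'qd': array([ 0.0073676 ,  0.01006513,  0.04945513, -0.02190202, -0.05519624,
       -0.01799719]), 'joint_efforts': array([-1.68563707e-03, -5.69366241e+01, -5.00563467e+01, -5.18010565e-04,
        1.43600022e-02,  7.51591301e-05]), 'tool_pos': array([265.39540589, 537.51933991, 241.24705691]), 'tcp_rot': array([-1.79894700e+02, -1.06023857e-02,  1.53714435e+02]), 'ft_force': array([0.1199157 , 0.53165114, 0.25900332]), 'wrist_torque': array([-0.04195757, -0.02673655, -0.01912882]), 'finger_gap': 85.56012926388959}
scene {'fx': 392.7922706977402, 'fy': 392.7922706977402, 'cx': 260.06995896087994, 'cy': 190.71079722851934, 'dist': array([0.01942923, 0.        , 0.        , 0.        , 0.        ]), 'cam_to_world': array([[ 8.90063675e-01, -1.83783862e-01,  4.17145235e-01,
         1.08038194e+02],
       [-4.55585655e-01, -3.88996140e-01,  8.00702013e-01,
        -1.14864974e+03],
       [ 1.51117779e-02, -9.02721161e-01, -4.29960625e-
[... 490 characters left out ...]
],
       [-1.29785558e-02, -1.75894516e-01, -9.84323461e-01,
         1.10664184e+03],
       [ 0.00000000e+00,  0.00000000e+00,  0.00000000e+00,
         1.00000000e+00]])}
{'fx': 299.2040740026113, 'fy': 299.2040740026113, 'cx': 260.04920743741724, 'cy': 189.89478528596018, 'dist': array([0.0245022, 0.       , 0.       , 0.       , 0.       ]), 'mount': array([[ 1.68558187e-05, -9.44612517e-01, -3.28187740e-01,
         8.39108194e+01],
       [ 9.99999075e-01,  4.62337779e-04, -1.27937214e-03,
        -6.46782375e-01],
       [ 1.36024453e-03, -3.28187414e-01,  9.44611651e-01,
        -1.31552545e+02],
       [ 0.00000000e+00,  0.00000000e+00,  0.00000000e+00,
         1.00000000e+00]])}
```

View pics/scene0.png

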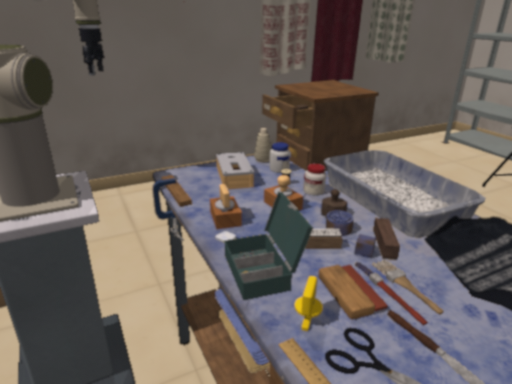

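View pics/top0.png

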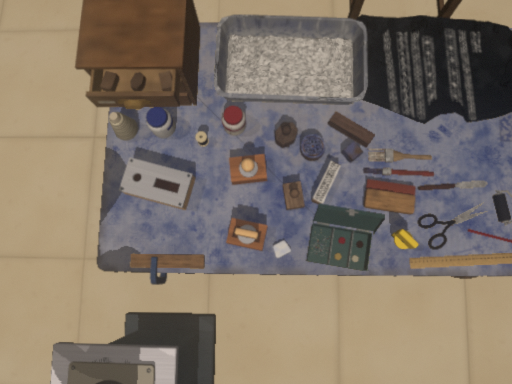

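```bash
python3 - <<'E'
import cv2,numpy as np
im=cv2.imread("pics/top0.png")
a=cv2.resize(im[145:255,110:280],None,fx=4.6,fy=4.6,interpolation=cv2.INTER_CUBIC);cv2.imwrite("pics/c1.png",a)
im=cv2.imread("pics/scene0.png")
a=cv2.resize(im[140:240,190:330],None,fx=5.5,fy=5.5,interpolation=cv2.INTER_CUBIC);cv2.imwrite("pics/c2.png",a)
E
```

```text
(no output)
```

View pics/c1.png

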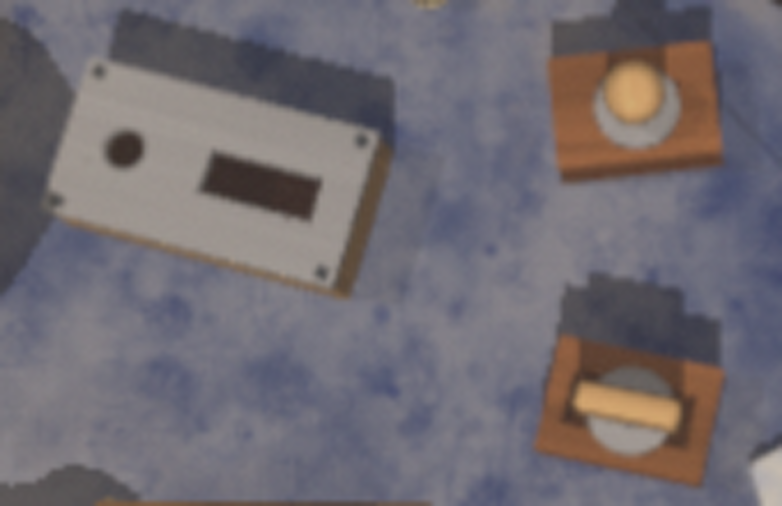

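View pics/c2.png

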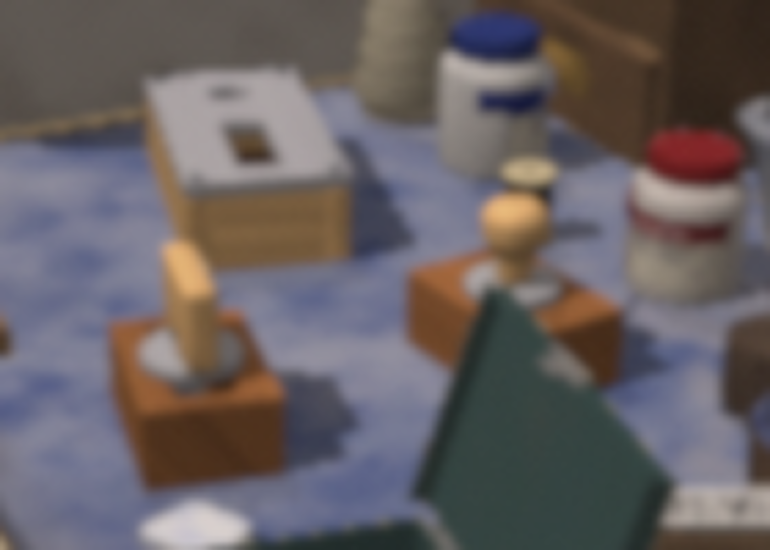

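```bash
cat > h.py <<'E'
import numpy as np,cv2
from scipy.spatial.transform import Rotation as R
from bench import telemetry, viewer, r
def pix2w(cm,T,uv,z):
    K=np.array([[cm['fx'],0,cm['cx']],[0,cm['fy'],cm['cy']],[0,0,1]])
    p=cv2.undistortPoints(np.array(uv,float).reshape(-1,1,2),K,np.array(cm['dist']))[:,0]
    d=np.c_[p,np.ones(len(p))]@T[:3,:3].T; o=T[:3,3]
    return o+d*((z-o[2])/d[:,2])[:,None]
def toolT(s):
    T=np.eye(4);T[:3,:3]=R.from_euler('xyz',s['tcp_rot'],degrees=True).as_matrix();T[:3,3]=s['tool_pos'];return T
def ang(v): return np.degrees(np.arctan2(v[1],v[0]))
def crop(im,x,y,w,h,f,name):
    cv2.imwrite(name,cv2.resize(cv2.cvtColor(im,cv2.COLOR_RGB2BGR)[y:y+h,x:x+w],None,fx=f,fy=f,interpolation=cv2.INTER_CUBIC))
E
python3 - <<'E'
from h import *
np.set_printoptions(suppress=True,precision=1)
cm=viewer.camera_model("top");T=cm['cam_to_world']
f=lambda c,z:pix2w(cm,T,np.array(c)/4.6+[109.6,144.6],z)
s=f([(214,151),(322,179),(311,220),(200,191)],52);print("slot",s,s.mean(0),ang(s[0]-s[1]),ang(s[3]-s[2]),np.linalg.norm(s[0]-s[1]),np.linalg.norm(s[0]-s[3]))
p=f([(93,58),(383,130),(338,290),(47,212)],52);print("plate",p,p.mean(0),ang(p[0]-p[1]),ang(p[3]-p[2]),np.linalg.norm(p[0]-p[1]),np.linalg.norm(p[0]-p[3]))
h=f([(578,380),(683,402),(675,430),(572,405)],88);print("handle",h,h.mean(0),ang(h[0]-h[1]),ang(h[3]-h[2]),np.linalg.norm(h[0]-h[1]),np.linalg.norm(h[0]-h[3]))
print("collar",f([(630,411)],46))
b=f([(565,337),(724,370),(701,486),(536,450)],40);print("stand",b.mean(0),ang(b[0]-b[1]),ang(b[3]-b[2]),np.linalg.norm(b[0]-b[1]),np.linalg.norm(b[0]-b[3]))
E
```

```text
slot [[ 572.2 -101.    52. ]
 [ 557.1 -161.9   52. ]
 [ 534.2 -156.9   52. ]
 [ 549.7  -94.5   52. ]] [ 553.3 -128.6   52. ] 76.04151476355044 76.04163790099597 62.709025345987236 23.478564525134193
plate [[ 624.7  -29.4   52. ]
 [ 585.  -194.4   52. ]
 [ 495.7 -173.6   52. ]
 [ 537.    -9.8   52. ]] [ 560.6 -101.8   52. ] 76.47288845586132 75.85047561428917 169.67790793308177 89.89457049998548
handle [[ 444.9 -308.2   88. ]
 [ 434.2 -362.9   88. ]
 [ 419.7 -359.    88. ]
 [ 431.9 -305.4   88. ]] [ 432.7 -333.9   88. ] 78.91813925051378 77.1572592864082 55.726352456931416 13.320341982871653
collar [[ 432.7 -333.4   46. ]]
stand [ 433.5 -333.9   40. ] 78.9662966160694 78.56035303651664 88.5886616176357 63.26626542795869
```

```bash
cat >> h.py <<'E'
import json
def rows(cur,tgts):
    """cur,tgts: (x,y,z,yaw) tool down; prints shift cm and rotvec for each target"""
    A=R.from_euler('xyz',[180,0,cur[3]],degrees=True)
    for t in tgts:
        d=A.inv().apply(np.array(t[:3])-np.array(cur[:3]))/10
        rv=(A.inv()*R.from_euler('xyz',[180,0,t[3]],degrees=True)).as_rotvec()
        print(np.round(d,2).tolist(),np.round(rv,4).tolist())
E
python3 -c "
from h import *
rows((265.7,538,242.3,153.715),[(500,100,235,115),(433,-334,190,78.7)])"
```

```text
[-40.4, -28.9, 0.73] [0.0, -0.0, 0.6757]
[-53.62, -70.78, 5.23] [0.0, -0.0, 1.3093]
```

```bash
python3 -m inch '[[[-40.4,-28.9,0.73],[0,0,0.676],1],[[-40.4,-28.9,0.73],[0,0,0.676],1],[[-40.4,-28.9,0.73],[0,0,0.676],1],[[-40.4,-28.9,0.73],[0,0,0.676],1],[[-40.4,-28.9,0.73],[0,0,0.676],1],[[-40.4,-28.9,0.73],[0,0,0.676],1],[[-40.4,-28.9,0.73],[0,0,0.676],1],[[-40.4,-28.9,0.73],[0,0,0.676],1],[[-40.4,-28.9,0.73],[0,0,0.676],1],[[-53.62,-70.78,5.23],[0,0,1.309],1],[[-53.62,-70.78,5.23],[0,0,1.309],1],[[-53.62,-70.78,5.23],[0,0,1.309],1],[[-53.62,-70.78,5.23],[0,0,1.309],1],[[-53.62,-70.78,5.23],[0,0,1.309],1],[[-53.62,-70.78,5.23],[0,0,1.309],1],[[-53.62,-70.78,5.23],[0,0,1.309],1],[[-53.62,-70.78,5.23],[0,0,1.309],1],[[-53.62,-70.78,5.23],[0,0,1.309],1],[[-53.62,-70.78,5.23],[0,0,1.309],1],[[-53.62,-70.78,5.23],[0,0,1.309],1]]' 60
python3 - <<'E'
from h import *
s=telemetry.sense();im=viewer.snapshot("wrist");print(s)
np.save("w1.npy",toolT(s));crop(im,0,0,512,384,1.5,"pics/w1.png")
E
```

```text
time: 2.1
tool_pos: [431.4, -337.5, 188.8]
tcp_rot: [-179.9, 0.0, 78.5]
ft_force: [0.0, 0.4, -0.6]
finger_gap: 85.6
{'time': 2.1, 'joint_pos': array([-4.33589145e+01,  1.24898577e+00,  9.74443866e+01, -5.98370614e-02,
        8.13766726e+01, -3.18246354e+01]), 'qd': array([ 3.264276  , -2.23643814,  2.00328169,  1.45277648,  1.26929803,
        2.74740027]), 'joint_efforts': array([ -1.69390529, -49.27551627, -49.94055033,  -0.34171795,
        -0.38024873,  -0.73559806]), 'tool_pos': array([ 431.40341086, -337.45488193,  188.77599922]), 'tcp_rot': array([-1.79909290e+02,  1.33188285e-02,  7.84747395e+01]), 'ft_force': array([ 0.0464752 ,  0.41365985, -0.62054199]), 'wrist_torque': array([ 0.04597425,  0.01576447, -0.02056705]), 'finger_gap': 85.56746476672522}
```

View pics/w1.png

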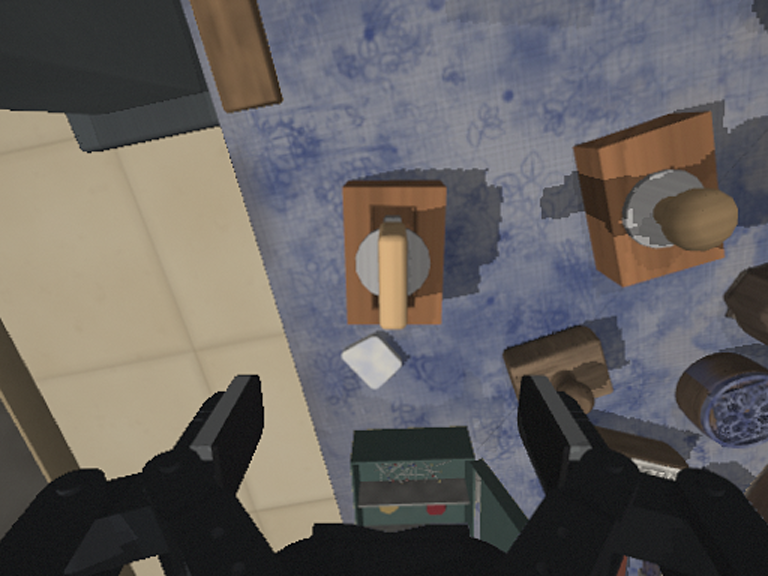

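```bash
python3 - <<'E'
import cv2
im=cv2.imread("pics/w1.png")[170:340,330:460]
cv2.imwrite("pics/w1c.png",cv2.resize(im,None,fx=3.5,fy=3.5,interpolation=cv2.INTER_CUBIC))
E
```

```text
(no output)
```

View pics/w1c.png

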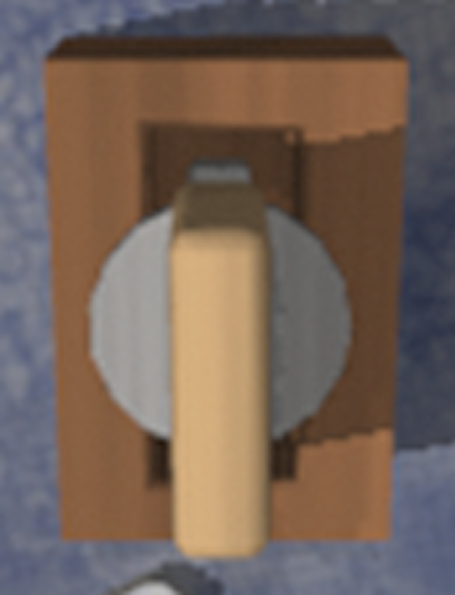

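```bash
python3 - <<'E'
from h import *
np.set_printoptions(suppress=True,precision=1)
cm=viewer.camera_model("wrist");T=np.load("w1.npy")@cm['mount']
f=lambda c,z:pix2w(cm,T,(np.array(c)/3.5+[330,170])/1.5-.3,z)
h=f([(172,233),(268,233),(266,556),(177,556)],88);print(h,h.mean(0),ang(h[0]-h[3]),ang(h[1]-h[2]),np.linalg.norm(h[0]-h[1]),np.linalg.norm(h[0]-h[3]))
print("collar",f([(90,325),(350,325)],46).mean(0))
b=f([(47,60),(407,60),(390,540),(62,540)],40);print("stand",b.mean(0),ang(b[0]-b[3]),ang(b[1]-b[2]))
s=telemetry.sense();print(s['tool_pos'],s['tcp_rot'])
E
```

```text
[[ 431.9 -306.9   88. ]
 [ 446.1 -309.8   88. ]
 [ 435.8 -362.2   88. ]
 [ 421.6 -359.3   88. ]] [ 433.9 -334.5   88. ] 78.86457927475003 78.80438661338252 14.485835009173377 53.45414415948533
collar [ 433.8 -334.6   46. ]
stand [ 435.1 -334.3   40. ] 78.29358626204272 78.78293530875133
[ 431.9 -335.5  188.9] [-179.9   -0.1   78.5]
```

```bash
python3 -c "
from h import *
rows((433,-334,190,78.7),[(434.6,-333.3,100,78.7),(434.6,-333.3,65,78.7)])"
```

```text
[0.1, 0.14, 9.0] [0.0, 0.0, 0.0]
[0.1, 0.14, 12.5] [0.0, 0.0, 0.0]
```

```bash
python3 -m inch '[[[0.1,0.14,4.5],[0,0,0],1],[[0.1,0.14,8.5],[0,0,0],1],[[0.1,0.14,11],[0,0,0],1],[[0.1,0.14,12.5],[0,0,0],1],[[0.1,0.14,12.5],[0,0,0],1],[[0.1,0.14,12.5],[0,0,0],1],[[0.1,0.14,12.5],[0,0,0],0],[[0.1,0.14,12.5],[0,0,0],0],[[0.1,0.14,12.5],[0,0,0],0],[[0.1,0.14,12.5],[0,0,0],0],[[0.1,0.14,12.5],[0,0,0],0],[[0.1,0.14,12.5],[0,0,0],0],[[0.1,0.14,12.5],[0,0,0],0],[[0.1,0.14,12.5],[0,0,0],0],[[0.1,0.14,12.5],[0,0,0],0],[[0.1,0.14,12.5],[0,0,0],0]]' 60
python3 - <<'E'
from h import *
s=telemetry.sense();im=viewer.snapshot("wrist");print(s['tool_pos'],s['tcp_rot'],s['ft_force'],s['finger_gap'])
crop(im,0,0,512,384,1.5,"pics/w2.png")
E
```

```text
time: 3.75
tool_pos: [434.8, -333.7, 65.5]
tcp_rot: [180.0, 0.0, 78.7]
ft_force: [-1.7, 0.9, 5.0]
finger_gap: 15.6
[ 434.77536963 -333.67736306   65.4741903 ] [1.79969179e+02 2.52152046e-02 7.87123311e+01] [-1.73107612  0.93363075  5.03620338] 15.577448237018947
```

View pics/w2.png

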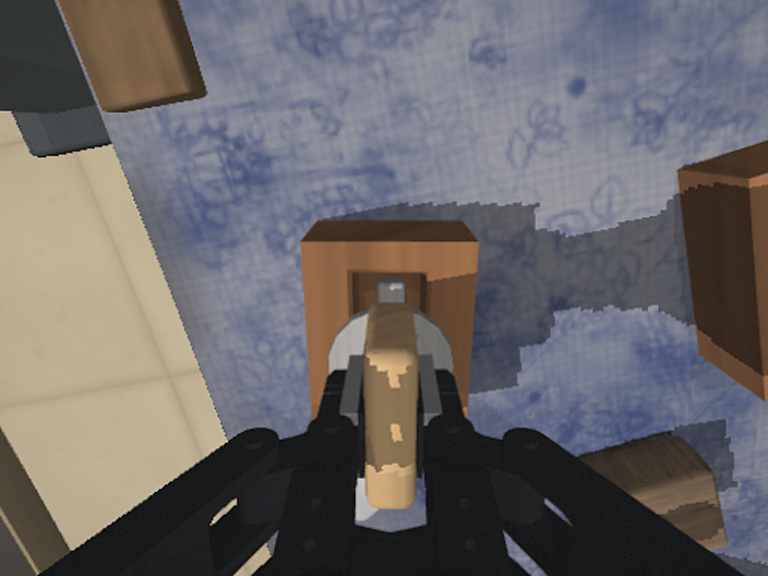

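```bash
python3 -c "
from h import *
rows((434.6,-333.3,65,78.7),[(434.6,-333.3,165,78.7),(553.3,-129,165,76.05)])"
python3 -m inch '[[[0,0,-1],[0,0,0],0],[[0,0,-3],[0,0,0],0],[[0,0,-5],[0,0,0],0],[[0,0,-7.5],[0,0,0],0],[[0,0,-10],[0,0,0],0],[[0,0,-10],[0,0,0],0],[[0,0,-10],[0,0,0],0]]' 60
python3 - <<'E'
from h import *
s=telemetry.sense();im=viewer.snapshot("scene");print(s['tool_pos'],s['tcp_rot'],s['ft_force'],s['finger_gap'])
crop(im,150,100,200,150,4,"pics/s3.png")
E
```

```text
[0.0, 0.0, -10.0] [0.0, 0.0, 0.0]
[22.36, 7.64, -10.0] [-0.0, -0.0, 0.0463]
time: 4.5
tool_pos: [434.7, -333.5, 165.3]
tcp_rot: [180.0, 0.0, 78.7]
ft_force: [-0.7, -0.7, -1.6]
finger_gap: 15.3
[ 434.72198584 -333.48522901  165.27317223] [1.79955352e+02 2.74025084e-02 7.87172532e+01] [-0.68859248 -0.71496542 -1.61789756] 15.29455229161306
```

View pics/s3.png

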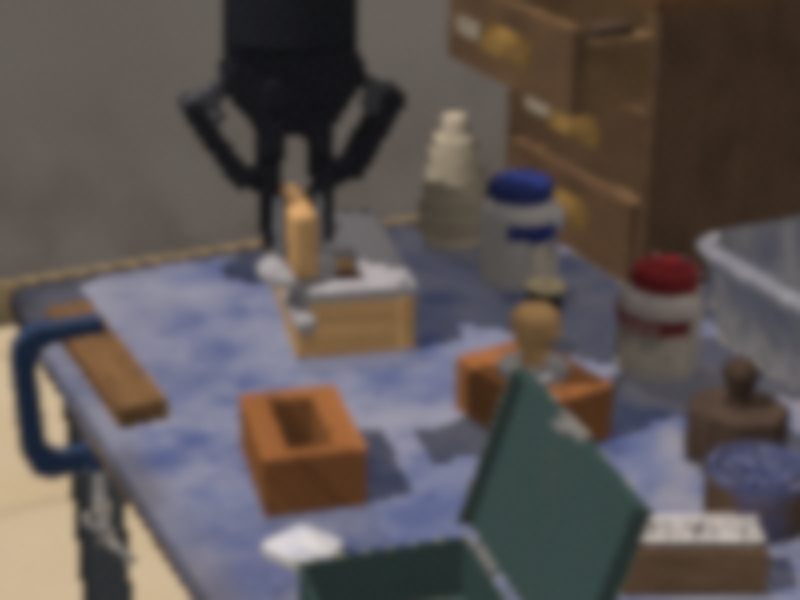

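```bash
python3 - <<'E'
from h import *
np.set_printoptions(suppress=True,precision=0)
cm=viewer.camera_model("top");T=cm['cam_to_world']
for z in (0,100,200,300): print(z,pix2w(cm,T,[(88,105),(185,107),(135,137),(118,112)],z)[:,:2].tolist())
E
```

```text
0 [[787.7685535625834, 118.04549044570808], [782.0134634719393, -154.80168802875096], [695.3500925259057, -21.934004399572927], [767.1087751571336, 31.016506019831127]]
100 [[747.736461126362, 72.39096689810316], [742.5014209659018, -175.8007928284858], [663.669253233049, -54.93949459150116], [728.9435720568129, -6.7737762106413015]]
200 [[707.7043686901407, 26.736443350498178], [702.9893784598645, -196.79989762822066], [631.9884139401922, -87.94498478342933], [690.7783689564922, -44.56405844111379]]
300 [[667.6722762539192, -18.918080197106804], [663.4773359538272, -217.79900242795551], [600.3075746473355, -120.95047497535751], [652.6131658561715, -82.35434067158627]]
```

```bash
python3 -c "
from h import *
rows((434.6,-333.3,165,78.7),[(553.3,-129,165,76.05)])"
python3 -m inch '[[[3,1.02,0],[0,0,0.01],0],[[7,2.4,0],[0,0,0.02],0],[[11,3.76,0],[0,0,0.03],0],[[15,5.12,0],[0,0,0.04],0],[[18.5,6.32,0],[0,0,0.046],0],[[21,7.17,0],[0,0,0.046],0],[[22.36,7.64,0],[0,0,0.046],0],[[22.36,7.64,0],[0,0,0.046],0],[[22.36,7.64,0],[0,0,0.046],0],[[22.36,7.64,0],[0,0,0.046],0]]' 60
python3 - <<'E'
from h import *
s=telemetry.sense();im=viewer.snapshot("wrist");print(s['tool_pos'],s['tcp_rot'],s['ft_force'],s['finger_gap'])
np.save("w4.npy",toolT(s));crop(im,0,0,512,384,1.5,"pics/w4.png")
im=viewer.snapshot("top");crop(im,100,140,150,110,5,"pics/t4.png")
im=viewer.snapshot("scene");crop(im,180,80,120,90,6,"pics/s4.png")
E
```

```text
[22.36, 7.64, 0.0] [-0.0, -0.0, 0.0463]
time: 5.55
tool_pos: [552.5, -130.2, 164.5]
tcp_rot: [-179.9, 0.0, 76.0]
ft_force: [0.1, 0.1, -1.3]
finger_gap: 15.2
[ 552.53225104 -130.19407118  164.48899465] [-1.79947955e+02  2.24762462e-02  7.60066460e+01] [ 0.05994626  0.0519263  -1.30340323] 15.187863586587888
```

View pics/w4.png

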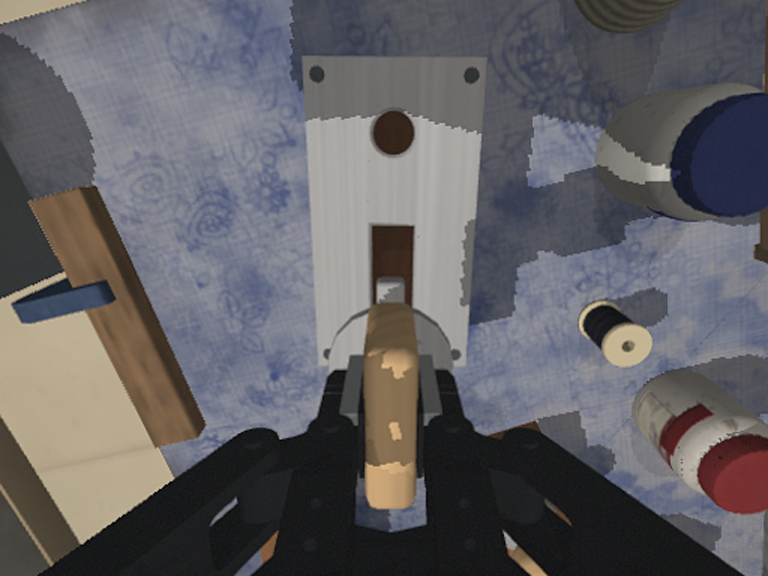

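View pics/s4.png

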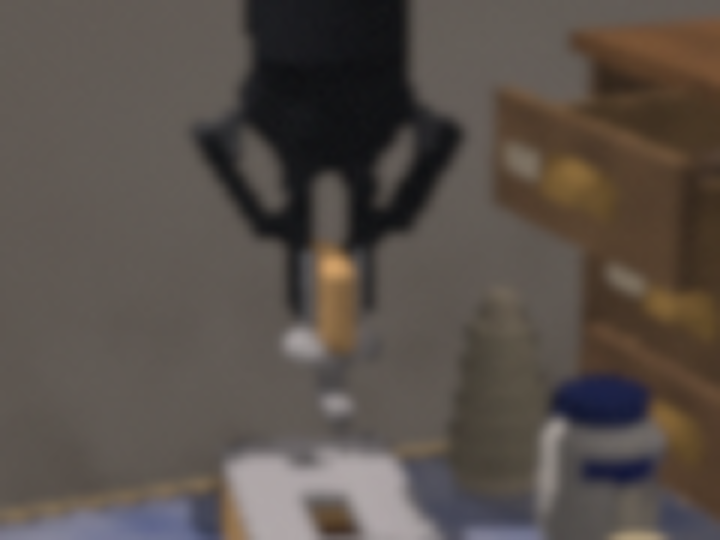

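```bash
python3 - <<'E'
from h import *
np.set_printoptions(suppress=True,precision=1)
cm=viewer.camera_model("wrist");T=np.load("w4.npy")@cm['mount']
f=lambda c:pix2w(cm,T,np.array(c)/1.5-.17,52)
s=f([(372,226),(414,226)]);h=f([(393,133)])[0];c=f([(302,57),(487,57)]);e=f([(302,57),(318,362),(487,57),(466,364)])
print(s,h,c)
a=ang(e[0]-e[1]),ang(e[2]-e[3]);print(a)
u=np.array([np.cos(np.radians(76.1)),np.sin(np.radians(76.1)),0])
print("from slot end",s.mean(0)-32*u,"from hole",h-80*u,"from corners",c.mean(0)-115*u)
t=telemetry.sense();print(t['tool_pos'],t['tcp_rot'])
E
```

```text
[[ 551.3  -95.7   52. ]
 [ 573.7 -101.3   52. ]] [574.1 -51.6  52. ] [[539.5  -7.2  52. ]
 [626.7 -29.   52. ]]
(np.float64(75.55500115348518), np.float64(75.80040326587043))
from slot end [ 554.8 -129.5   52. ] from hole [ 554.9 -129.2   52. ] from corners [ 555.5 -129.7   52. ]
[ 552.8 -130.1  165. ] [-180.    0.   76.]
```

```bash
python3 -c "
from h import *
rows((553.3,-129,165,76.05),[(555.2,-128.5,81.5,76.05)])"
```

```text
[0.09, 0.17, 8.35] [0.0, 0.0, 0.0]
```

```bash
python3 -m inch '[[[0.09,0.17,1.5],[0,0,0],0],[[0.09,0.17,3.5],[0,0,0],0],[[0.09,0.17,5],[0,0,0],0],[[0.09,0.17,5],[0,0,0],0],[[0.09,0.17,5],[0,0,0],0],[[0.09,0.17,5.8],[0,0,0],0],[[0.09,0.17,6.3],[0,0,0],0],[[0.09,0.17,6.8],[0,0,0],0],[[0.09,0.17,7.3],[0,0,0],0],[[0.09,0.17,7.3],[0,0,0],0]]' 60
python3 - <<'E'
from h import *
s=telemetry.sense();im=viewer.snapshot("wrist");print(s['tool_pos'],s['tcp_rot'],s['ft_force'],s['wrist_torque'],s['finger_gap'])
crop(im,0,0,512,384,1.5,"pics/w5.png")
E
```

```text
time: 6.7
tool_pos: [554.5, -128.4, 91.0]
tcp_rot: [-179.9, -0.0, 76.1]
ft_force: [-0.5, 0.4, -2.2]
finger_gap: 15.2
[ 554.53093031 -128.40244783   91.01180929] [-1.79918594e+02 -5.85930886e-03  7.60793750e+01] [-0.45568614  0.40949738 -2.16913307] [ 0.00918695 -0.07953296  0.05879247] 15.208537640096983
```

View pics/w5.png

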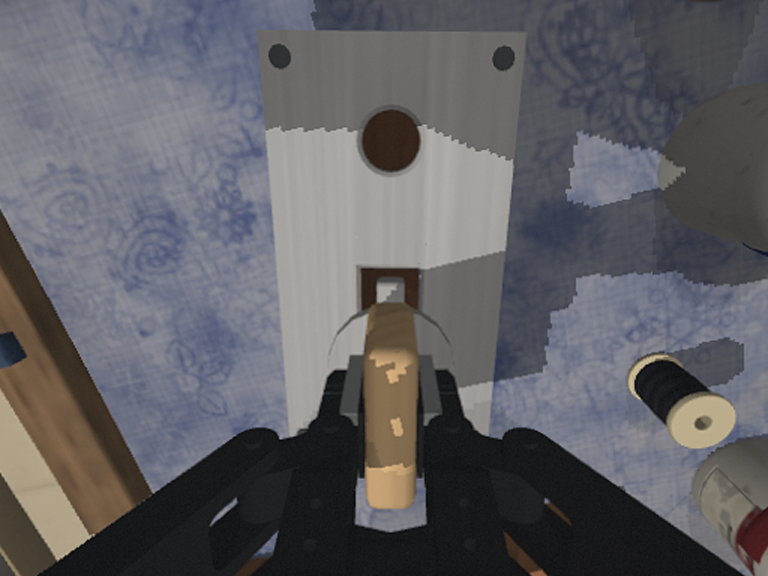

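```bash
python3 -m inch '[[[0,0,0.5],[0,0,0],0],[[0,0,0.9],[0,0,0],0],[[0,0,0.9],[0,0,-0.05],0],[[0,0,0.9],[0,0,-0.15],0],[[0,0,0.9],[0,0,-0.27],0],[[0,0,0.9],[0,0,-0.4],0],[[0,0,0.9],[0,0,-0.53],0],[[0,0,0.9],[0,0,-0.66],0],[[0,0,0.9],[0,0,-0.79],0],[[0,0,0.9],[0,0,-0.92],0],[[0,0,0.9],[0,0,-1.05],0],[[0,0,0.9],[0,0,-1.18],0],[[0,0,0.9],[0,0,-1.31],0],[[0,0,0.9],[0,0,-1.43],0],[[0,0,0.9],[0,0,-1.52],0],[[0,0,0.9],[0,0,-1.571],0],[[0,0,0.9],[0,0,-1.571],0],[[0,0,0.9],[0,0,-1.571],0]]' 60
python3 - <<'E'
from h import *
s=telemetry.sense();im=viewer.snapshot("wrist");print(s['tool_pos'],s['tcp_rot'],s['ft_force'],s['wrist_torque'],s['finger_gap'])
crop(im,0,0,512,384,1.5,"pics/w6.png")
E
```

```text
time: 8.55
tool_pos: [555.0, -128.6, 82.8]
tcp_rot: [180.0, -0.0, 166.0]
ft_force: [0.1, 0.3, -1.7]
finger_gap: 15.2
[ 555.03585133 -128.60304302   82.80557202] [ 1.79999354e+02 -1.05942541e-02  1.65992417e+02] [ 0.05159874  0.30302528 -1.74007168] [-0.02292538 -0.00088906  0.04962712] 15.234836161152286
```

View pics/w6.png

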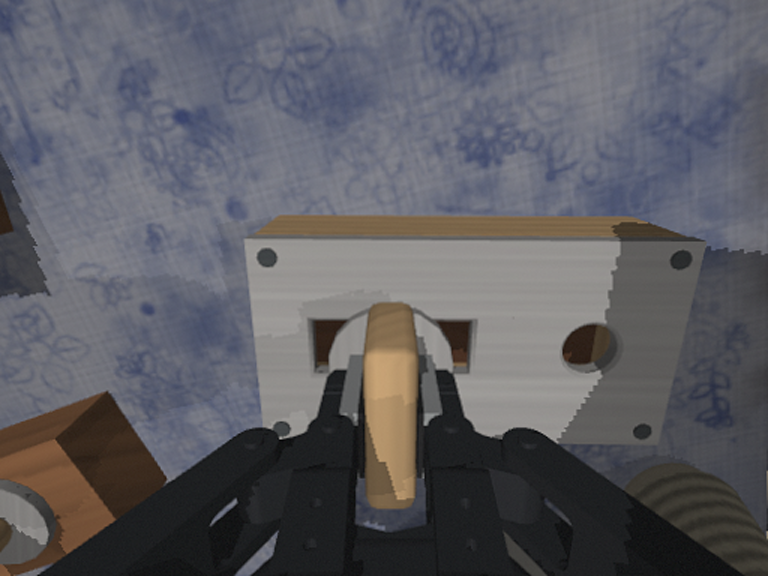

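```bash
python3 -m inch '[[[0,0,0.2],[0,0,0],0],[[0,0,0.35],[0,0,0],0],[[0,0,0.45],[0,0,0],0],[[0,0,0.45],[0,0,0],0]]'
python3 -m inch '[[[0,0,0.05],[0,0,0],0],[[0,0,0.1],[0,0,0],0],[[0,0,0.1],[0,0,0],0]]'
```

```text
time: 9.0
tool_pos: [554.9, -128.6, 78.2]
tcp_rot: [180.0, -0.0, 166.1]
ft_force: [-0.4, 0.3, -1.6]
finger_gap: 15.3
time: 9.3
tool_pos: [555.2, -128.6, 77.5]
tcp_rot: [-180.0, 0.0, 166.1]
ft_force: [0.0, -0.7, -0.9]
finger_gap: 15.3
```

```bash
python3 -m inch '[[[0,0,0.05],[0,0,0],0],[[0,0,0.05],[0,0,0],0],[[0,0,0.05],[0,0,0],0]]'
```

```text
time: 9.6
tool_pos: [555.2, -128.6, 77.5]
tcp_rot: [-180.0, 0.0, 166.1]
ft_force: [-4.6, 1.2, 5.8]
finger_gap: 15.0
```

Seated (contact +6 N at the expected height). Release, gently.

```bash
python3 -m inch '[[[0,0,0],[0,0,0],0.25],[[0,0,0],[0,0,0],0.35],[[0,0,0],[0,0,0],0.5],[[0,0,0],[0,0,0],0.6],[[0,0,0],[0,0,0],0.6],[[0,0,0],[0,0,0],0.6],[[0,0,0],[0,0,0],0.6]]'
python3 - <<'E'
from h import *
s=telemetry.sense();im=viewer.snapshot("wrist");print(s['tool_pos'],s['ft_force'],s['finger_gap'])
crop(im,0,0,512,384,1.5,"pics/w7.png")
E
```

```text
time: 10.3
tool_pos: [555.1, -128.6, 77.0]
tcp_rot: [-180.0, 0.0, 166.1]
ft_force: [0.9, 0.1, 1.2]
finger_gap: 50.9
[ 555.1148556  -128.62217178   76.98571155] [0.86716006 0.12342357 1.21977091] 50.862199628885506
```

View pics/w7.png

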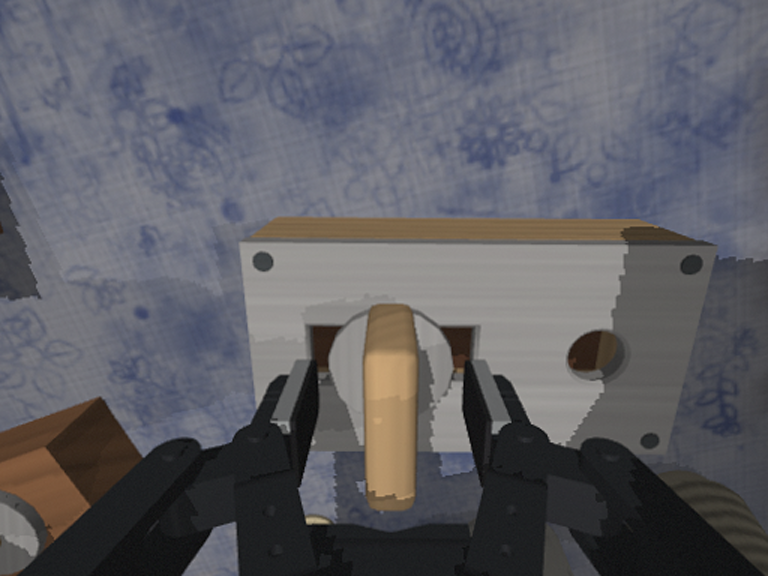

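Released; the stop stands upright, handle across the slot. Lift straight up 15 cm, then check.

```bash
python3 -m inch '[[[0,0,-1],[0,0,0],0.6],[[0,0,-3],[0,0,0],0.6],[[0,0,-6],[0,0,0],0.6],[[0,0,-9.5],[0,0,0],0.6],[[0,0,-13],[0,0,0],0.6],[[0,0,-15],[0,0,0],0.6],[[0,0,-15],[0,0,0],0.6],[[0,0,-15],[0,0,0],0.6],[[0,0,-15],[0,0,0],0.6]]'
python3 - <<'E'
from h import *
s=telemetry.sense();im=viewer.snapshot("wrist");print(s['tool_pos'],s['ft_force'])
np.save("w8.npy",toolT(s));crop(im,0,0,512,384,1.5,"pics/w8.png")
im=viewer.snapshot("scene");crop(im,180,120,160,120,5,"pics/s8.png")
E
```

```text
time: 11.25
tool_pos: [554.4, -128.4, 225.6]
tcp_rot: [180.0, -0.1, 166.1]
ft_force: [0.0, 0.3, 0.6]
finger_gap: 50.9
[ 554.359863   -128.3548369   225.58334532] [0.02247533 0.31160041 0.55365757]
```

View pics/w8.png

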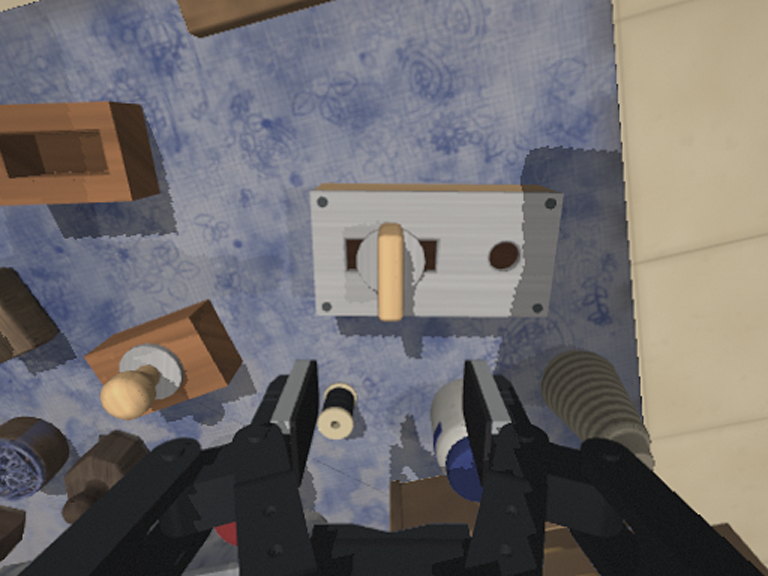

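View pics/s8.png

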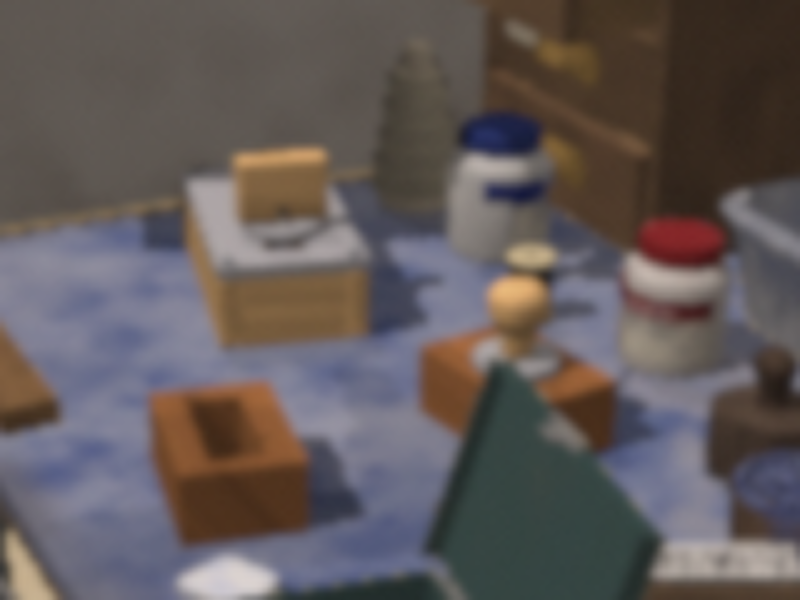

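The wrist view shows the handle at (391,270), square across the slot, with its collar centred between the slot ends (346 and 437). The scene view shows it upright on the rail, its own stand empty and the pin still in place.

```bash
python3 -c "
from bench import r
print(r.hand_in())"
```

```text
the job is handed in; nothing more can be done
None
```

The T-foot stop is in the rail: I took it out of its stand, passed its foot down through the slot, turned it 90° (tool yaw 76° to 166°) and set its collar on the steel plate. I handed the job in at about 11.4 s of the 38 s allowed.

- **Seating:** the collar met the plate at the expected height, with about 6 N of contact. The largest wrist force I read was about 7.5 N, but I only read it between moves.
- **Final pictures:** the stop stands upright and centred in the slot, with its handle across it. The round-headed pin is still in its own stand, and I did not touch the yellow look-alike. The gripper was about 15 cm above the rail and touching nothing.
- **Not checked:** the foot under the plate can't be seen. That it lies across the slot is judged from the handle, which is parallel to it. I did no pull test.
- **Disagreement:** the top and wrist cameras differed by about 1–2 mm on the slot and stop positions, within the calibration. Nothing failed.

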